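Find the loose foot bolt and hold its cap open

ROBOT

A 6-joint arm with a two-finger parallel gripper is mounted at the origin on the work surface. World frame = base frame: x ahead of the robot, y to its left, z up, the work surface at z = 0. Lengths are in mm, angles in rad, forces in N, time in s.
With the tool pointing down it reaches from about 275 to 825 mm from the base axis. Payload 4.9 kg.
Tool frame: the origin (TCP) lies on the centre line of the jaws, within the pads' length; the fingertips stand 17 mm ahead of it and the grasp point (between the pads) lies 2 mm behind it; z points along the fingers, y is the line along which they close (so a half turn about z gives the same grasp; the last joint's range is limited). The gripper opens to 85 mm and grips with 20 to 120 N. Pads are 22 mm wide; open, the fingers measure 114 mm over their backs; the gripper's body (76 mm by 85 mm) begins 54 mm behind the grasp point. The pads swing forward as they close: fully open they stand 13 mm farther back than shut.
Start: joints at [1.184, 0.326, -0.193, 1.052, 0, 1.437], TCP at [137.557, 532.538, 248.281] pointing down, gripper open.
Joint ranges: [-2.65, 2.65], [-0.97, 1.79], [-1.3, 1.35], [-1.93, 2.1], [-1.47, 1.37], [-3.14, 3.14]. Speed limits (rad/s): [2.57, 2.57, 3.14, 3.14, 3.14, 3.14].

INTERFACE

Orientations are given as a unit quaternion [w, x, y, z].
In Python, from workcell import arm, vision, look_for, regions_of, tip_of gives the robot as it stands.
- The arm moves only by the tool servo_tool, never from a script. Its argument "targets" is a list that holds one entry, the list of rows, each a list of 7 numbers: the shift along the tool's x, y, z as a fraction of full scale, then the turn, a rotation vector about the tool's x, y, z as a fraction of full scale, then the gripper command: -1 is shut, 1 is fully open, values between are in proportion. In form: [[[x, y, z, wx, wy, wz, fingers], ...]]. A call has 1 to 12 rows; each row shifts and turns the commanded pose from where the row before left it, along the tool's axes as they then stand; what a row does not reach is not made up. Full scale, the value 1, is 100 mm for a shift and 0.5 rad for a turn. A row lasts 1/8 s, in which the tool goes at most 62.5 mm and 10.7 degrees, less where a joint would pass 70% of its speed; a pose out of reach is approached as far as the arm can. A call with a number of a shift or a turn outside -1 to 1 is refused whole. A call with a gripper value outside its range is refused whole. The fingers move at their own pace and stop on an object; "force" is the grip in N (left out, the last holds). Time passes only in rows, so rows that do not move let the fingers close. It gives the time, the measured TCP pose, the force, the opening and the grip force at its end, in the units of the state.
- arm.get_state(): the state, without advancing time (a new reading comes with each control period).
- vision.get_image(name): name is "side" or "top" or "wrist"; returns (picture, depth): 420x560x3 uint8, red, green, blue; 420x560 float32, mm along the optical axis (not along the pixel's ray), 0 where there is no reading.
- vision.camera_params(name): a dict with "mtx" (3x3 intrinsics, pixels), "view" (4x4, takes a point from world to camera coordinates). Camera axes: x right, y down, z forward; pixel columns grow to the right and rows downward; lengths in mm; the calibration is good to about 2 mm. A picture is of the moment at which its call begins: read the wrist's pose just before it. camera_params takes no time and is no camera call; for the wrist camera it gives the pose at the moment of the call.
- arm.sign_off(): hands the job in; it is judged then, once.
Trained networks look in the newest picture that a camera, given by its name, has taken for a name from the list of things; names that differ only in an ending like _2 or _b are one class to them, and where a whole thing is asked for, a point or a joint stands for the part that bears it (a point fixed in the world has none). Each returns a list of dicts, best first, with "conf" (0 to 1); they miss things now and then, are a little off and sometimes report something else, mostly with a low value. They report only what shows in the picture. A call takes as long as a camera call.
- look_for(name, camera): "at" ([column, row] in pixels, amid what is visible of it).
- regions_of(name, camera): "pixels" (420x560 bool, what is visible of it) and "at" ([column, row] in pixels, amid what is visible of it).
- tip_of(name, camera): "at" ([column, row] in pixels: a listed point, or the origin of a listed thing).
The state is a dict: "time": time; "joint_positions": joint angles; "qvel": joint speeds; "joint_efforts": joint torques, N m; "tcp_pos": TCP position; "ee_rot": TCP orientation; "wrist_force": force on the tool from outside, world axes, zero at the start; "wrist_torque": the same for the moment, N m; "grip_width": opening from 0.0 (shut) to 1.0 (fully open); "grasp_force": force on a finger pad.
Only numpy, scipy, OpenCV 4.12 (cv2) and the standard library are available. Lean on these libraries where they do the work, as an engineer would, in place of code of your own. Each camera call takes 0.05 s, during which the arm holds its last target. There are 200 camera calls.

TASK

One of the three bolts in the microscope stand's foot plate is loose: tap the bolt heads from above, one at a time, until one sinks in all the way. Then lift the orange hinged cap of that bolt by its black grip, at least 50 degrees open, and finish while holding it open with the gripper, so that a colleague can get a spanner on the bolt. Keep the caps of the tight bolts shut and leave the spanner, jar and tray alone.

Things in the scene. Friction and masses are not known exactly. Their poses are not given: they have to be found in the camera images.
- plate: Fixed grey metal foot plate of a microscope stand, 190 x 290 x 24 mm; origin at the centre of its underside on the table, x away from the robot at yaw 0, y along the row of bolts, z up. The three bolts stand in a row 5 mm towards +x of its centre line, 90 mm apart. At x +68 mm stands a steel pole stub, 48 mm thick at its collar, its top 69 mm above the table.
- bolt_a_top (a point): Centre of the top face of the steel hex bolt at the left end of the row (plate +y), 56 mm above the table before it is tapped. The head is 20 mm across and stands 13 mm proud of the orange cap frame round it; it travels along the plate's z only.
- bolt_a (a joint): How far bolt A has sunk, m: 0 standing, as at the start. A loose bolt gives way at about 3 N, slides down 8 mm until it stops and stays down; a tight one yields less than 2 mm under 25 N. Exactly one of the three is loose, any of them, and they look alike.
- cap_a (a joint): Angle of the cap of bolt A, rad: 0 lying shut round the bolt, growing as its grip end rises, stop at 1.4. About 60 g, no spring and no latch: it falls shut when let go. The orange frame is 40 mm wide and 6 mm thick, from the hinge to 32 mm short of the grip barrel's centre, with a 27 x 27 mm window through which the bolt head pokes.
- cap_a_grip (a point): Centre of the black grip barrel of cap A: a cylinder 16 mm in diameter and 16 mm long with its axis along plate y (pinch its flat ends, it may turn between the fingers), on a 10 mm wide tongue. Shut, it is 52 mm towards plate -x of its bolt, 56 mm above the table and 32 mm above the plate's top; the tongue's underside is 13 mm above the plate's top.
- cap_a_hinge (a point): Point on the hinge axis of cap A (axis along plate y), 26 mm towards plate +x of the bolt and 40 mm above the table; the barrel's centre is 78 mm towards plate -x of it and 16 mm above it when the cap is shut.
- bolt_b_top (a point): Centre of the top face of the steel hex bolt at the middle of the row, 56 mm above the table before it is tapped. The head is 20 mm across and stands 13 mm proud of the orange cap frame round it; it travels along the plate's z only.
- bolt_b (a joint): How far bolt B has sunk, m: 0 standing, as at the start. A loose bolt gives way at about 3 N, slides down 8 mm until it stops and stays down; a tight one yields less than 2 mm under 25 N. Exactly one of the three is loose, any of them, and they look alike.
- cap_b (a joint): Angle of the cap of bolt B, rad: 0 lying shut round the bolt, growing as its grip end rises, stop at 1.4. About 60 g, no spring and no latch: it falls shut when let go. The orange frame is 40 mm wide and 6 mm thick, from the hinge to 32 mm short of the grip barrel's centre, with a 27 x 27 mm window through which the bolt head pokes.
- cap_b_grip (a point): Centre of the black grip barrel of cap B: a cylinder 16 mm in diameter and 16 mm long with its axis along plate y (pinch its flat ends, it may turn between the fingers), on a 10 mm wide tongue. Shut, it is 52 mm towards plate -x of its bolt, 56 mm above the table and 32 mm above the plate's top; the tongue's underside is 13 mm above the plate's top.
- cap_b_hinge (a point): Point on the hinge axis of cap B (axis along plate y), 26 mm towards plate +x of the bolt and 40 mm above the table; the barrel's centre is 78 mm towards plate -x of it and 16 mm above it when the cap is shut.
- bolt_c_top (a point): Centre of the top face of the steel hex bolt at the right end of the row (plate -y), 56 mm above the table before it is tapped. The head is 20 mm across and stands 13 mm proud of the orange cap frame round it; it travels along the plate's z only.
- bolt_c (a joint): How far bolt C has sunk, m: 0 standing, as at the start. A loose bolt gives way at about 3 N, slides down 8 mm until it stops and stays down; a tight one yields less than 2 mm under 25 N. Exactly one of the three is loose, any of them, and they look alike.
- cap_c (a joint): Angle of the cap of bolt C, rad: 0 lying shut round the bolt, growing as its grip end rises, stop at 1.4. About 60 g, no spring and no latch: it falls shut when let go. The orange frame is 40 mm wide and 6 mm thick, from the hinge to 32 mm short of the grip barrel's centre, with a 27 x 27 mm window through which the bolt head pokes.
- cap_c_grip (a point): Centre of the black grip barrel of cap C: a cylinder 16 mm in diameter and 16 mm long with its axis along plate y (pinch its flat ends, it may turn between the fingers), on a 10 mm wide tongue. Shut, it is 52 mm towards plate -x of its bolt, 56 mm above the table and 32 mm above the plate's top; the tongue's underside is 13 mm above the plate's top.
- cap_c_hinge (a point): Point on the hinge axis of cap C (axis along plate y), 26 mm towards plate +x of the bolt and 40 mm above the table; the barrel's centre is 78 mm towards plate -x of it and 16 mm above it when the cap is shut.
- spanner: Bystander: loose steel spanner, 150 mm long, lying beside the plate; origin at the middle of its underside.
- jar: Bystander: loose sample jar with a white lid, 48 mm diameter, 60 mm high; origin at the centre of its underside.
- tray: Bystander: loose green plastic tray, 90 x 70 x 30 mm; origin at the centre of its underside.

How it is judged (in metres and radians):
On the way:
1. the loose bolt has been tapped down (((value of joint bolt_a above 0.005 m and value of joint cap_a below 0.3 rad) or (value of joint bolt_b above 0.005 m and value of joint cap_b below 0.3 rad) or (value of joint bolt_c above 0.005 m and value of joint cap_c below 0.3 rad))), for 0.1 s.
At the end, for the whole second after the job is handed in: The loose bolt is sunk more than 5 mm, its cap is held still by the fingers at more than 0.8 rad (46 degrees), and the other two bolts stand (sunk under 4 mm) with their caps shut (under 0.15 rad) (((value of joint bolt_a above 0.005 m and value of joint cap_a above 0.8 rad and velocity of joint cap_a between -0.2 and 0.2 rad/s and contact force between the fingers and cap_a above 0.1 N and value of joint each of bolt_b, bolt_c below 0.004 m and value of joint each of cap_b, cap_c below 0.15 rad) or (value of joint bolt_b above 0.005 m and value of joint cap_b above 0.8 rad and velocity of joint cap_b between -0.2 and 0.2 rad/s and contact force between the fingers and cap_b above 0.1 N and value of joint each of bolt_a, bolt_c below 0.004 m and value of joint each of cap_a, cap_c below 0.15 rad) or (value of joint bolt_c above 0.005 m and value of joint cap_c above 0.8 rad and velocity of joint cap_c between -0.2 and 0.2 rad/s and contact force between the fingers and cap_c above 0.1 N and value of joint each of bolt_a, bolt_b below 0.004 m and value of joint each of cap_a, cap_b below 0.15 rad))); the arm keeps its last pose, push and grip.
It fails at once if a cap lifted past 0.35 rad though its bolt has not sunk (a tight bolt's cap opened, or lifted before tapping) ((value of joint cap_a above 0.35 rad and value of joint bolt_a below 0.004 m) or (value of joint cap_b above 0.35 rad and value of joint bolt_b below 0.004 m) or (value of joint cap_c above 0.35 rad and value of joint bolt_c below 0.004 m)).
It fails at once if the spanner moved more than 25 mm (distance of spanner from where it was at the start of the episode above 0.025 m).
It fails at once if the jar moved more than 25 mm (distance of jar from where it was at the start of the episode above 0.025 m).
It fails at once if the tray moved more than 25 mm (distance of tray from where it was at the start of the episode above 0.025 m).
It also fails if it takes over 54 s, if anything falls off the work surface, if the arm or the gripper's body presses on something with over 40 N, if the wrist force passes 120 N, or if a joint passes its speed limit or range.

## Working session

There is one attempt and no reset: what is moved stays moved. The work goes in short steps, Python scripts to look and compute and a tool call to move; the robot and the scene stay as the last step left them, time stands still between calls to the robot, and variables do not carry over. Pictures are saved under pics/ and viewed, at most 10 in all, crops included, and the job is handed in when it is done.

Besides the shell and the picture viewer there is one more tool, called after ">>>" by a JSON object that holds its "op" and its "data", one argument or row to a line. servo_tool: Moves the arm, as the interface text tells. Shift numbers are shares of 100 mm and turn numbers shares of 0.5 rad, none past 1 either way. Its arguments: {"type":"object","properties":{"targets":{"type":"array"},"force":{"type":"number"}},"required":["targets"]}

```bash
mkdir -p pics
cat > h.py <<'E'
import numpy as np,cv2
from workcell import arm,vision,look_for,regions_of,tip_of
def ray(cam,px):
    p=vision.camera_params(cam);M=np.array(p['mtx']);V=np.array(p['view'])
    d=V[:3,:3].T@np.linalg.inv(M)@np.array([px[0],px[1],1.]);o=-V[:3,:3].T@V[:3,3]
    return o,d
def atz(cam,px,z):
    o,d=ray(cam,px);return o+d*(z-o[2])/d[2]
E
python3 - <<'E'
from h import *
for c in ['top','side']:
    im,d=vision.get_image(c);cv2.imwrite(f'pics/{c}0.png',im[:,:,::-1])
    for n,z in [('bolt_a_top',56),('cap_a_grip',56)]:
        for r in tip_of(n,c)[:6]: print(c,n,np.round(r['at']),round(r['conf'],2),np.round(atz(c,r['at'],z)))
s=arm.get_state();print(s['tcp_pos'],s['ee_rot'],s['wrist_force'],s['time'])
E
```

```text
top bolt_a_top [189. 178.] 0.43 [636. 195.  56.]
top bolt_a_top [257. 231.] 0.36 [523.  44.  56.]
top cap_a_grip [182. 204.] 0.73 [579. 209.  56.]
side bolt_a_top [305. 148.] 0.4 [627. 202.  56.]
side cap_a_grip [287. 148.] 0.67 [579. 204.  56.]
[137.47161876 532.36525603 247.99817374] [-8.41591583e-05  1.26046542e-01  9.92024284e-01 -2.87247061e-04] [ 0.64716187 -0.14265724 -0.26506876] 0.3
```

View pics/top0.png

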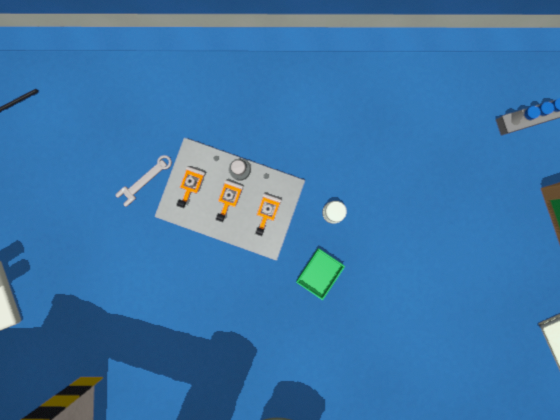

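View pics/side0.png

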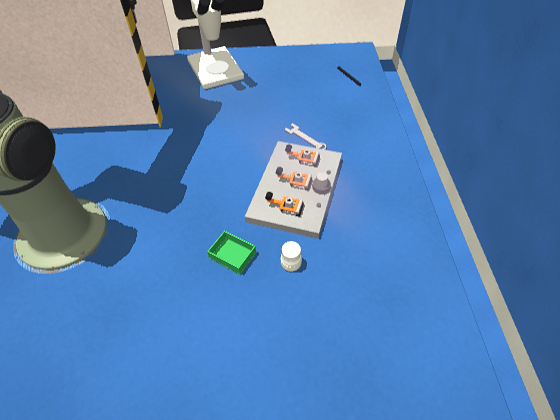

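The top view shows bolts at about (190,181), (229,195) and (268,209), with black grips at (182,204), (221,217) and (260,231). The side view agrees. The spanner lies left of A, and the jar and tray are right of C.

Run:
```python
from h import *
for c,P in [('top',[(190,181),(229,195),(268,209),(182,204),(221,217),(260,231)]),('side',[(308,150),(297,178),(288,201),(288,148),(279,171),(269,196)])]:
    for p in P: print(c,np.round(atz(c,p,56)))
p=vision.camera_params('wrist');V=np.array(p['view']);print(np.round(V,2), np.array(p['mtx']), -V[:3,:3].T@V[:3,3])
from scipy.spatial.transform import Rotation as R
s=arm.get_state();q=s['ee_rot'];print(np.round(R.from_quat([q[1],q[2],q[3],q[0]]).as_matrix(),3))
```

```text
top [631. 191.  56.]
top [600. 106.  56.]
top [570.  22.  56.]
top [580. 208.  56.]
top [552. 123.  56.]
top [523.  39.  56.]
side [635. 194.  56.]
side [597.  91.  56.]
side [569.  16.  56.]
side [581. 206.  56.]
side [552. 120.  56.]
side [523.  35.  56.]
[[ 2.500e-01  9.700e-01 -0.000e+00 -5.496e+02]
 [ 9.300e-01 -2.400e-01  2.800e-01 -3.734e+01]
 [ 2.700e-01 -7.000e-02 -9.600e-01  3.779e+02]
 [ 0.000e+00  0.000e+00  0.000e+00  1.000e+00]] [[368.30064994   0.         280.53212312]
 [  0.         368.30064994 204.91247056]
 [  0.           0.           1.        ]] [ 70.80648743 549.65336518 373.00598487]
[[-0.968  0.25  -0.   ]
 [ 0.25   0.968 -0.001]
 [ 0.    -0.001 -1.   ]]
```

>>> {"op": "servo_tool", "data": {
  "targets": [
    [[0,0,0,0,0,0.18,-1],[-0.55,-0.24,0.05,0,0,0,-1],[-0.55,-0.24,0.05,0,0,0,-1],[-0.55,-0.24,0.05,0,0,0,-1],[-0.55,-0.24,0.05,0,0,0,-1],[-0.55,-0.24,0.05,0,0,0,-1],[-0.55,-0.24,0.05,0,0,0,-1],[-0.55,-0.24,0.05,0,0,0,-1],[-0.55,-0.24,0.05,0,0,0,-1],[-0.55,-0.24,0.05,0,0,0,-1],[-0.55,-0.24,0.05,0,0,0,-1],[0,0,0,0,0,0,-1]]
  ]
}}

```text
time: 1.8
tcp_pos: [577.5, 118.4, 197.4]
ee_rot: [0.0, 0.173, 0.985, -0.0]
wrist_force: [-0.8, 0.3, 1.2]
grip_width: -0.005
grasp_force: 0.0
```

```bash
cat >> h.py <<'E'
from scipy.spatial.transform import Rotation as R
def tool():
    s=arm.get_state();q=s['ee_rot'];return s,np.array(s['tcp_pos']),R.from_quat([q[1],q[2],q[3],q[0]]).as_matrix()
E
python3 - <<'E'
from h import *
s,t,Rm=tool();print(s['time'],np.round(t,1),np.round(Rm,3).tolist(),s['grip_width'],s['wrist_force'])
im,d=vision.get_image('wrist');cv2.imwrite('pics/w1.png',im[:,:,::-1])
for n in ['bolt_a_top','cap_a_grip']:
    for r in tip_of(n,'wrist')[:5]: print(n,np.round(r['at']),round(r['conf'],2),np.round(atz('wrist',r['at'],56),1))
E
```

```text
1.8 [577.5 118.4 197.4] [[-0.94, 0.341, 0.001], [0.341, 0.94, -0.001], [-0.001, -0.0, -1.0]] -0.004579900800565498 [-0.8214799   0.25159501  1.21192931]
bolt_a_top [395. 229.] 0.56 [629.5 194.6  56. ]
cap_a_grip [402. 160.] 0.68 [578.6 213.9  56. ]
cap_a_grip [505. 176.] 0.44 [615.9 282.6  56. ]
```

View pics/w1.png

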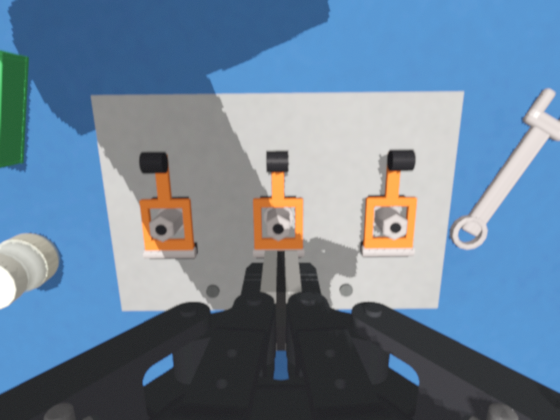

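Bolt tops are at about (161,229), (278,228) and (396,228), and grips at (153,162), (278,161) and (402,160). The plate is square with the tool.

Run:
```python
from h import *
s,t,Rm=tool()
for p in [(396,228),(278,228),(161,229),(402,160),(278,161),(153,162)]:
    w=atz('wrist',p,56);print(p,np.round(w,1),np.round(Rm.T@(w-t),1))
```

```text
(396, 228) [628.3 196.7  56. ] [-26.1  88.7 141.9]
(278, 228) [598.  111.4  56. ] [-26.2  -1.9 141.9]
(161, 229) [568.6  26.4  56. ] [-27.1 -91.8 141.9]
(402, 160) [578.8 214.2  56. ] [ 26.4  88.5 142. ]
(278, 161) [549.3 128.8  56. ] [ 25.5  -1.8 142. ]
(153, 162) [519.4  42.6  56. ] [ 24.7 -93.1 142. ]
```

>>> {"op": "servo_tool", "data": {
  "targets": [
    [[-0.26,-0.02,0.4,0,0,0,-1],[0,0,0.4,0,0,0,-1],[0,0,0.35,0,0,0,-1],[0,0,0.03,0,0,0,-1],[0,0,0,0,0,0,-1]]
  ]
}}

```text
time: 2.58
tcp_pos: [598.8, 112.0, 81.5]
ee_rot: [0.0, 0.17, 0.985, 0.0]
wrist_force: [0.4, 0.5, 0.0]
grip_width: 0.001
grasp_force: 0.0
```

>>> {"op": "servo_tool", "data": {
  "targets": [
    [[0,0,0.03,0,0,0,-1],[0,0,0.03,0,0,0,-1],[0,0,0.01,0,0,0,-1],[0,0,0,0,0,0,-1]]
  ]
}}

```text
time: 3.08
tcp_pos: [598.7, 110.9, 73.4]
ee_rot: [0.0, 0.171, 0.985, 0.0]
wrist_force: [0.4, -0.1, -0.5]
grip_width: 0.001
grasp_force: 0.0
```

>>> {"op": "servo_tool", "data": {
  "targets": [
    [[0,0,0.02,0,0,0,-1],[0,0,0,0,0,0,-1]]
  ]
}}

```text
time: 3.32
tcp_pos: [598.9, 111.0, 72.9]
ee_rot: [0.0, 0.171, 0.985, 0.0]
wrist_force: [-3.0, -0.9, 11.1]
grip_width: 0.001
grasp_force: 5.5
```

B holds at 11 N with 0.5 mm of travel, so it is tight. Next is A.

>>> {"op": "servo_tool", "data": {
  "targets": [
    [[0,0,-0.2,0,0,0,-1],[0,0.45,0,0,0,0,-1],[0,0.45,0,0,0,0,-1],[0,0,0.15,0,0,0,-1],[0,0,0.02,0,0,0,-1],[0,0,0,0,0,0,-1]]
  ]
}}

```text
time: 4.08
tcp_pos: [628.3, 194.7, 73.8]
ee_rot: [-0.001, 0.171, 0.985, -0.0]
wrist_force: [0.6, -0.4, -0.3]
grip_width: -0.001
grasp_force: 0.0
```

>>> {"op": "servo_tool", "data": {
  "targets": [
    [[0,0,0.02,0,0,0,-1],[0,0,0.01,0,0,0,-1],[0,0,0,0,0,0,-1]]
  ]
}}

```text
time: 4.45
tcp_pos: [629.1, 195.1, 71.6]
ee_rot: [0.0, 0.171, 0.985, -0.0]
wrist_force: [-0.5, -1.8, 2.0]
grip_width: 0.001
grasp_force: 1.0
```

>>> {"op": "servo_tool", "data": {
  "targets": [
    [[0,0,0.02,0,0,0,-1],[0,0,0.01,0,0,0,-1],[0,0,0,0,0,0,-1]]
  ]
}}

```text
time: 4.82
tcp_pos: [629.1, 195.9, 68.2]
ee_rot: [0.0, 0.171, 0.985, 0.0]
wrist_force: [0.8, -1.2, 2.1]
grip_width: -0.0
grasp_force: 0.8
```

A is giving way at about 2 N, so I'll push it to its stop.

>>> {"op": "servo_tool", "data": {
  "targets": [
    [[0,0,0.02,0,0,0,-1],[0,0,0.02,0,0,0,-1],[0,0,0,0,0,0,-1]]
  ]
}}

```text
time: 5.2
tcp_pos: [629.1, 195.9, 64.8]
ee_rot: [0.0, 0.171, 0.985, 0.0]
wrist_force: [-1.5, -0.8, 6.2]
grip_width: 0.003
grasp_force: 3.0
```

>>> {"op": "servo_tool", "data": {
  "targets": [
    [[0,0,0.01,0,0,0,-1],[0,0,0.01,0,0,0,-1],[0,0,0,0,0,0,-1]]
  ]
}}

```text
time: 5.58
tcp_pos: [629.2, 195.9, 64.5]
ee_rot: [0.001, 0.17, 0.985, 0.0]
wrist_force: [-5.1, -2.7, 15.7]
grip_width: -0.001
grasp_force: 8.0
```

A is on its stop, 8 mm down. Next I go above its grip, open the fingers and take a look.

>>> {"op": "servo_tool", "data": {
  "targets": [
    [[0,0,-0.4,0,0,0,-1],[0,0,-0.4,0,0,0,-1],[0.52,0,0,0,0,0,0.3],[0,0,0,0,0,0,0.3],[0,0,0,0,0,0,0.3],[0,0,0,0,0,0,0.3]]
  ]
}}

```text
time: 6.32
tcp_pos: [580.9, 213.2, 142.0]
ee_rot: [0.0, 0.171, 0.985, 0.0]
wrist_force: [0.3, 0.1, -0.6]
grip_width: 0.65
grasp_force: 0.0
```

Run:
```python
from h import *
s,t,Rm=tool();print(s['time'],np.round(t,1),s['grip_width'])
im,d=vision.get_image('wrist');cv2.imwrite('pics/w2.png',im[:,:,::-1])
for r in tip_of('cap_a_grip','wrist')[:3]:
    w=atz('wrist',r['at'],56);print(np.round(r['at']),round(r['conf'],2),np.round(w,1),np.round(Rm.T@(w-t),1))
```

```text
6.325 [580.9 213.2 142. ] 0.6496263895530286
[275. 220.] 0.78 [580.7 209.4  56. ] [-1.1 -3.7 86. ]
```

View pics/w2.png

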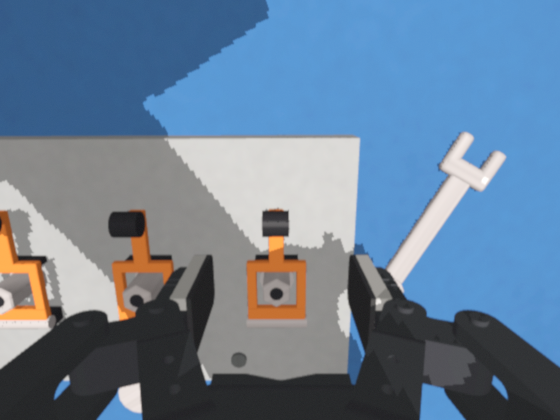

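The picture shows grip A at about (275,223), near mid-jaw and about 3 mm to tool -y. The spanner is clear of the fingers' depth.

>>> {"op": "servo_tool", "data": {
  "targets": [
    [[-0.01,-0.03,0.4,0,0,0,0.2],[0,0,0.4,0,0,0,0.2],[0,0,0.07,0,0,0,0.2],[0,0,0,0,0,0,0.2]]
  ]
}}

```text
time: 6.92
tcp_pos: [580.3, 210.0, 55.5]
ee_rot: [-0.0, 0.171, 0.985, -0.0]
wrist_force: [0.4, 0.1, 0.5]
grip_width: 0.598
grasp_force: 0.0
```

>>> {"op": "servo_tool", "data": {
  "targets": [
    [[0,0,0,0,0,0,-0.3],[0,0,0,0,0,0,-1],[0,0,0,0,0,0,-1],[0,0,0,0,0,0,-1],[0,0,0,0,0,0,-1],[0,0,0,0,0,0,-1]]
  ],
  "force": 25
}}

```text
time: 7.68
tcp_pos: [580.9, 209.9, 56.8]
ee_rot: [0.001, 0.171, 0.985, 0.0]
wrist_force: [-0.6, -2.6, 6.0]
grip_width: 0.18
grasp_force: 27.2
```

Opening is about 15 mm and the pads carry 27 N, so the barrel is held. Now I lift along the hinge arc.

>>> {"op": "servo_tool", "data": {
  "targets": [
    [[-0.033,0,-0.115,0,0,0,-1],[-0.049,0,-0.108,0,0,0,-1],[-0.065,0,-0.1,0,0,0,-1],[0,0,0,0,0,0,-1]]
  ]
}}

```text
time: 8.18
tcp_pos: [593.9, 205.2, 88.5]
ee_rot: [-0.0, 0.171, 0.985, 0.0]
wrist_force: [-2.3, 1.4, 0.2]
grip_width: 0.18
grasp_force: 25.7
```

>>> {"op": "servo_tool", "data": {
  "targets": [
    [[-0.04,0,-0.045,0,0,0,-1],[-0.04,0,-0.045,0,0,0,-1],[-0.045,0,-0.04,0,0,0,-1],[-0.045,0,-0.035,0,0,0,-1],[0,0,0,0,0,0,-1]]
  ]
}}

```text
time: 8.8
tcp_pos: [610.2, 199.5, 104.7]
ee_rot: [0.0, 0.171, 0.985, 0.0]
wrist_force: [-4.7, 2.3, 3.1]
grip_width: 0.182
grasp_force: 25.9
```

>>> {"op": "servo_tool", "data": {
  "targets": [
    [[-0.05,0,-0.032,0,0,0,-1],[-0.053,0,-0.03,0,0,0,-1],[-0.055,0,-0.024,0,0,0,-1],[-0.055,0,-0.02,0,0,0,-1],[0,0,0,0,0,0,-1],[0,0,0,0,0,0,-1]]
  ]
}}

```text
time: 9.55
tcp_pos: [630.3, 192.4, 115.2]
ee_rot: [0.001, 0.171, 0.985, 0.0]
wrist_force: [-2.6, 2.6, 5.4]
grip_width: 0.179
grasp_force: 26.5
```

Run:
```python
from h import *
for c,b in [('wrist',None),('side',(200,80,360,260))]:
    im,d=vision.get_image(c)
    if b: im=cv2.resize(im[b[1]:b[3],b[0]:b[2]],None,fx=3,fy=3)
    cv2.imwrite(f'pics/{c}3.png',im[:,:,::-1])
```

```text
(no output)
```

View pics/side3.png

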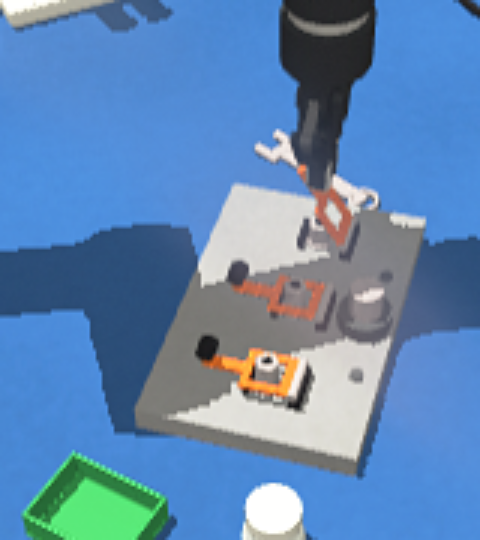

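View pics/wrist3.png

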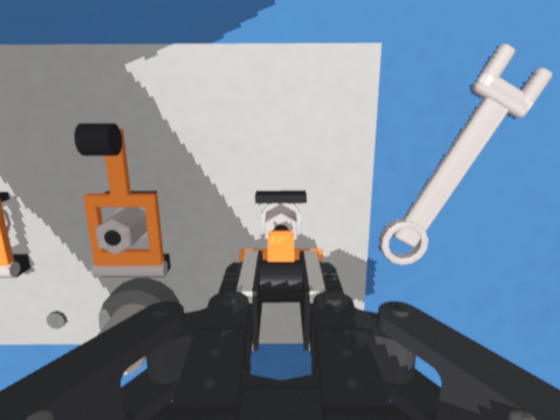

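The side crop shows cap A raised steeply at about (330,210), with caps B and C shut. In the wrist view the barrel is between the pads at (281,270). The TCP travel of about 52 mm across and 59 mm up gives roughly 60° open.

```bash
python3 -c "
from h import *
print(arm.sign_off())"
```

```text
the job is handed in; nothing more can be done
None
```

Bolt A was the loose one and sank about 8 mm to its stop; I handed the job in with the gripper holding its cap about 60° open (worked out from the tool's travel), and caps B and C shut; B tested tight, C was not tapped, and sign-off returned no verdict.

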